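# Load the round and square blanks into their press dies

## Robot

A 6-joint arm with a two-finger parallel gripper is mounted at the origin on the work surface. World frame = base frame: x ahead of the robot, y to its left, z up, the work surface at z = 0. Lengths are in m, angles in rad, forces in N, time in s.
With the tool pointing down it reaches from about 0.375 to 0.9 m from the base axis. Payload 3.1 kg.
Tool frame: the origin (TCP) lies on the centre line of the jaws, within the pads' length; the fingertips stand 22 mm ahead of it and the grasp point (between the pads) lies 3 mm ahead of it; z points along the fingers, y is the line along which they close (so a half turn about z gives the same grasp; the last joint's range is limited). The gripper opens to 85 mm and grips with 20 to 120 N. Pads are 22 mm wide; open, the fingers measure 114 mm over their backs; the gripper's body (76 mm by 85 mm) begins 54 mm behind the grasp point. The pads swing forward as they close: fully open they stand 13 mm farther back than shut.
Start: joints at [-1.52, 0.527, 1.433, -0, 1.181, -0.178], TCP at [0.142, -0.609, 0.253] pointing down, gripper open.
Joint ranges: [-3.08, 3.08], [-0.75, 2.2], [0.22, 2.44], [-1.43, 4.57], [0, 2.65], [-2.85, 2.85]. Speed limits (rad/s): [2.79, 2.79, 3.14, 3.14, 3.14, 3.14].

## Interface

Orientations are given as a unit quaternion [x, y, z, w].
In Python, from station import manip, workorder, snapshot gives the robot as it stands (manip), with the cameras as plain functions and the job (workorder).
- The arm moves only by the tool run_rows, called after "Emit:" as name(argument=value, ...) on one line, values as JSON. Schema: {"type":"object","properties":{"offsets":{"type":"array","items":{"type":"array","items":{"type":"array","items":{"type":"number"},"minItems":5,"maxItems":5},"minItems":1,"maxItems":20},"minItems":1,"maxItems":1},"clamp_n":{"type":"number"},"only":{"type":"string"},"quiet":{"type":"boolean"},"lines":{"type":"string"}},"required":["offsets"],"additionalProperties":false}. offsets is a list that holds a single list of rows (three levels of brackets), with 1 to 20 rows, each of 5 numbers: dx, dy, dz in shares of 750 mm (1.0 is 750 mm), then a turn about the tool's z in a scale on which 1.0 is 4 rad, then the opening from 0.0 (shut) to 1.0 (fully open); each row is the pose to reach, as a shift and turn from the pose commanded when the call began, along the tool's axes at that moment; what a row does not reach only later rows make up. A row lasts 1/10 s, in which the tool goes at most 0.05 m and 0.15 rad, less where a joint would pass 70% of its speed; a pose out of reach is approached as far as the arm can. The fingers move at their own pace and stop on an object; clamp_n is the grip in N (left out, the last holds). Time passes only in rows, so rows that do not move let the fingers close. The tool returns the time, the measured TCP pose, the force, the opening and the grip force at its end. only (a regular expression) keeps the lines of the reply that match it, lines (a string "A,B") keeps lines A to B, and quiet returns only ok. Input that does not fit is refused with a message, and nothing moves.
- manip.sense(): the state, without advancing time (a new reading comes with each control period).
- snapshot(name): name is "scene" or "top"; returns a dict with "pixels" (384x512x3 uint8, red, green, blue), "range_z" (384x512 float32, m along the optical axis (not along the pixel's ray), 0 where there is no reading), "fov_y" (degrees; the focal length in pixels is half the picture's height over the tangent of half this angle, whatever the lens; pixels are square), "cx", "cy" (the principal point, pixels), "R" (3x3) and "t" (3): a world point X has camera coordinates R X + t. Camera axes: x right, y down, z forward; pixel columns grow to the right and rows downward; lengths in m; the calibration is good to about 2 mm. A picture is of the moment at which its call begins.
- workorder.sign_off(): hands the job in; it is judged then, once.
The state is a dict: "t": time; "q": joint angles; "qd": joint speeds; "tau": joint torques, N m; "tcp_pos": TCP position; "tool_rot": TCP orientation; "force": force on the tool from outside, world axes, zero at the start; "ft_torque": the same for the moment, N m; "finger_gap": opening from 0.0 (shut) to 1.0 (fully open); "gripper_force": force on a finger pad.
Only numpy, scipy, OpenCV 4.12 (cv2) and the standard library are available. Lean on these libraries where they do the work, as an engineer would, in place of code of your own. Each camera call takes 0.05 s, during which the arm holds its last target. There are 200 camera calls.

## Task

Load the two press dies: put the round aluminium blank into the die with the round cavity and the square aluminium blank into the die with the square cavity. Each must lie flat on the floor of its cavity. The oblong blank is not needed.

Things in the scene. Friction and masses are not known exactly. Their poses are not given: they have to be found in the camera images.
- round_blank: Bright aluminium disc, 56 mm across, 24 mm thick, about 0.16 kg, lying loose and flat on the green bench. Origin: centre of its underside; z up along its axis.
- square_blank: Bright aluminium square block, 50 x 50 mm, 24 mm thick, about 0.16 kg, lying loose and flat on the green bench. Origin: centre of its underside; x and y parallel to its sides, z up.
- round_die: Dark steel die block, 90 x 90 mm, 24 mm high, fixed, with a round cavity in its top: 68 mm across, centred, 10 mm deep, grey floor 14 mm above the bench. A seated blank has 6 mm play all round and stands 14 mm above the block. Origin: centre of the underside, below the cavity's centre; x, y along the block's sides, z up.
- square_die: Dark steel die block, 90 x 90 mm, 24 mm high, fixed, with a square cavity in its top: 61 x 61 mm, centred, sides parallel to the block's, 10 mm deep, grey floor 14 mm above the bench. A seated blank has 5.5 mm play each side, stands 14 mm above the block, and may go in at any quarter turn. Origin: centre of the underside, below the cavity's centre; x, y along the block's sides, z up.

How it is judged:
By the outcome, as a careful person would: the job done as asked, in the order asked, and still so for the second after the job is handed in, with the robot touching nothing.
It also fails if it takes over 48 s, if anything falls off the work surface, if the arm or the gripper's body presses on something with over 40 N, if the wrist force passes 120 N, or if a joint passes its speed limit or range.

## Working session

There is one attempt and no reset: what is moved stays moved. The work goes in short steps, Python scripts to look and compute and a tool call to move; the robot and the scene stay as the last step left them, time stands still between calls to the robot, and variables do not carry over. Pictures are saved under pics/ and viewed, at most 10 in all, crops included, and the job is handed in when it is done.

```bash
ls; mkdir -p pics
```

Run:
```python
from station import manip, workorder, snapshot
import cv2,numpy as np
for n in("top","scene"):
    s=snapshot(n); np.savez(f"pics/{n}0.npz",**s); cv2.imwrite(f"pics/{n}0.png",cv2.cvtColor(s["pixels"],cv2.COLOR_RGB2BGR)); print(n,s["R"],s["t"],s["fov_y"],s["cx"],s["cy"])
s=manip.sense();print(s["tcp_pos"],s["tool_rot"],s["t"])
```

```text
pics
station.py
top [[-0.01972664 -0.99979006 -0.00553988]
 [-0.99611791  0.02012904 -0.08569674]
 [ 0.08579026  0.00382786 -0.99630587]] [0.01501534 0.55162848 0.81967843] 51.393275909099266 262.232578234651 180.69908829955963
scene [[-0.03946185  0.99908147  0.01670241]
 [ 0.8043061   0.04167807 -0.59275175]
 [-0.59290341 -0.00995722 -0.80521202]] [ 0.02269178 -0.40761774  1.15637225] 53.55388297452035 262.7208194564229 189.88510834097474
[ 0.14236518 -0.60795367  0.2524055 ] [ 9.93406800e-01  1.14638302e-01  5.76404400e-05 -9.93305733e-04] 0.1
```

View pics/top0.png

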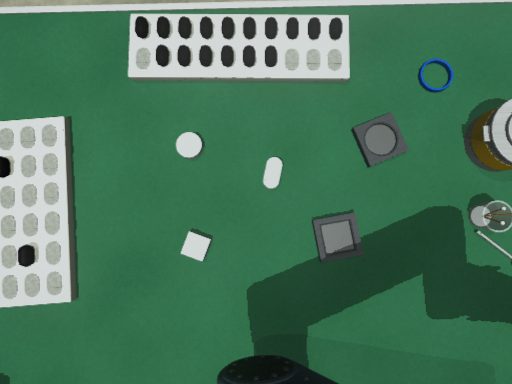

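View pics/scene0.png

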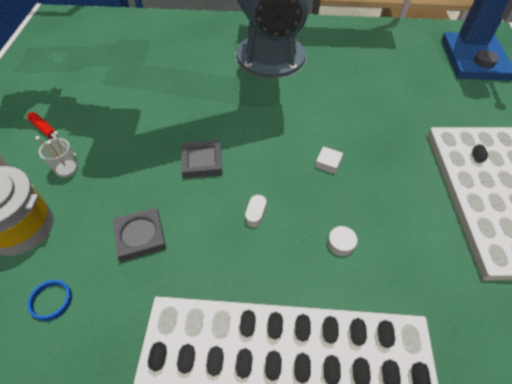

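The top view shows the round blank at (189,145), the square blank at (196,246), the oblong at (273,172), the round die at (380,139) and the square die at (336,236). The scene view agrees, and the paths between them look clear.

Create h.py:
```python
import numpy as np,cv2
def cam(s):
    f=192/np.tan(np.radians(float(s["fov_y"]))/2); return f,float(s["cx"]),float(s["cy"]),s["R"],s["t"]
def plane(s,uv,z):
    f,cx,cy,R,t=cam(s); uv=np.atleast_2d(uv).astype(float)
    d=np.c_[(uv[:,0]-cx)/f,(uv[:,1]-cy)/f,np.ones(len(uv))]@R; c=-R.T@t
    return (c+d*((z-c[2])/d[:,2])[:,None])[:,:2]
def cloud(s):
    f,cx,cy,R,t=cam(s); v,u=np.mgrid[:384,:512]; Z=s["range_z"]
    P=np.dstack([(u-cx)/f*Z,(v-cy)/f*Z,Z])-t
    P=P@R; P[Z==0]=np.nan; return P
def rect(xy):
    (c,sz,a)=cv2.minAreaRect((xy*1000).astype(np.float32)); return np.round(c,1),np.round(sz,1),round(a,1)
def near(s,p,r,fn,z):
    """pixels in r of seed p with fn(gray), largest component, on plane z"""
    g=cv2.cvtColor(s["pixels"],cv2.COLOR_RGB2GRAY).astype(int); v,u=np.mgrid[:384,:512]
    m=(fn(g,s["pixels"].astype(int))&(np.hypot(u-p[0],v-p[1])<r)).astype(np.uint8)
    n,l=cv2.connectedComponents(m); k=l==(np.bincount(l[l>0]).argmax())
    return k,plane(s,np.argwhere(k)[:,::-1],z)
```

Run:
```python
from h import *
T=np.load("pics/top0.npz");S=np.load("pics/scene0.npz")
pts=dict(round=((189,145),(342,240)),square=((196,246),(329,159)),rdie=((380,139),(139,233)),sdie=((336,236),(204,157)))
for n,(a,b) in pts.items():
  for s,p in((T,a),(S,b)):
    P=cloud(s)
    if 'die' in n:
        fn=lambda g,c:(c[...,1]-c[...,0]<15)
        k,xy=near(s,p,42,fn,.024)
        z=P[k][:,2]; top=z>.021
        g2=P[k]; c=np.nanmean(g2[:,:2],0)
        print(n,'floor z',P[p[1],p[0]].round(4),'outline',rect(xy),'top-depth',rect(g2[top&(z<.03)][:,:2]), 'zq',np.nanpercentile(z,[5,50,95]).round(4))
        gray=s["pixels"].astype(int).sum(2)//3; thr=gray[p[1],p[0]]
        k,xy=near(s,p,24,lambda g,c:(abs(g-thr)<18)&(c[...,1]-c[...,0]<15),.014); print('   floor',rect(xy),thr)
    else:
        k,xy=near(s,p,25,lambda g,c:g>205,.024); 
        print(n,'z',np.nanmedian(P[k][:,2]).round(4),'mean',(xy.mean(0)*1000).round(1),rect(xy))
```

```text
round z 0.0238 mean [632.5 160.2] (array([632.5, 159.7]), array([49.1, 49.8]), 89.6)
round z 0.0255 mean [635.3 162.1] (array([634.9, 162.1]), array([47.9, 49.7]), 84.1)
square z 0.0242 mean [417.9 147.2] (array([418. , 147.2]), array([46.1, 46. ]), 68.7)
square z 0.0255 mean [420.7 149. ] (array([420.5, 149. ]), array([44.3, 43.6]), 69.4)
rdie floor z [ 0.6375 -0.2512  0.0147] outline (array([ 635.8, -247.2]), array([88.9, 94.4]), 21.2) top-depth (array([ 636.7, -249.7]), array([88.8, 89.3]), 21.2) zq [0.0117 0.0205 0.0254]
   floor (array([ 636.7, -250.2]), array([63.7, 62. ]), 42.8) 112
rdie floor z [ 0.6409 -0.2463  0.0186] outline (array([ 644.4, -245.7]), array([102.2,  90. ]), 21.0) top-depth (array([ 639.2, -248. ]), array([91.1, 89.1]), 21.2) zq [0.0102 0.021  0.0266]
   floor (array([ 638.2, -249.7]), array([62.1, 61.9]), 72.6) 127
sdie floor z [ 0.4324 -0.1493  0.0144] outline (array([ 431. , -150.2]), array([89.9, 91.3]), 9.1) top-depth (array([ 431.2, -151.3]), array([90. , 89.6]), 8.8) zq [0.0124 0.0211 0.0259]
   floor (array([ 431.4, -151.5]), array([58.5, 58.5]), 10.1) 124
sdie floor z [ 0.4302 -0.1435  0.0157] outline (array([ 440.5, -147.4]), array([107.5,  89.1]), 8.8) top-depth (array([ 433.1, -148.7]), array([91.2, 88.1]), 9.1) zq [0.0085 0.0192 0.0269]
   floor (array([ 432.5, -149.7]), array([55.2, 58.8]), 11.3) 127
```

Careful with the scale: shifts go in shares of 750 mm and turns go in shares of 4 rad. That gives: 0.65 m / 0.75 = 0.8667, -0.64 m / 0.75 = -0.8533.

Emit:
run_rows(offsets=[[[0.8667, -0.8533, 0, 0, 1], [0.8667, -0.8533, 0, 0, 1], [0.8667, -0.8533, 0, 0, 1], [0.8667, -0.8533, 0, 0, 1], [0.8667, -0.8533, 0, 0, 1], [0.8667, -0.8533, 0, 0, 1], [0.8667, -0.8533, 0, 0, 1], [0.8667, -0.8533, 0, 0, 1], [0.8667, -0.8533, 0, 0, 1], [0.8667, -0.8533, 0, 0, 1], [0.8667, -0.8533, 0, 0, 1], [0.8667, -0.8533, 0, 0, 1], [0.8667, -0.8533, 0, 0, 1], [0.8667, -0.8533, 0, 0, 1], [0.8667, -0.8533, 0, 0, 1], [0.8667, -0.8533, 0, 0, 1], [0.8667, -0.8533, 0, 0, 1], [0.8667, -0.8533, 0, 0, 1], [0.8667, -0.8533, 0, 0, 1], [0.8667, -0.8533, 0, 0, 1]]], clamp_n=40)

```text
t: 2.1
tcp_pos: [0.6297, 0.1644, 0.2524]
tool_rot: [0.993, 0.116, -0.0, 0.0]
force: [-0.3, -0.5, 0.3]
finger_gap: 1.0
gripper_force: 0.0
```

Create to.py:
```python
import sys,numpy as np
from station import manip, workorder, snapshot
from scipy.spatial.transform import Rotation as Ro
s=manip.sense();R=Ro.from_quat(s["tool_rot"]).as_matrix()
x,y,z,th=map(float,sys.argv[1:])
p=s["tcp_pos"];now=np.arctan2(R[1,0],R[0,0])
print("t",s["t"],"pos",np.round(p,4),"theta",round(np.degrees(now),1),"d",np.round(R.T@(np.array([x,y,z])-p),4),"turn",round(now-np.radians(th),3),"F",np.round(s["force"],1),"gap",s["finger_gap"],s["gripper_force"])
```

```bash
python3 to.py .634 .161 .032 13.2
```

```text
t 2.1 pos [0.6297 0.1644 0.2524] theta 13.3 d [0.0036 0.0043 0.2204] turn 0.003 F [-0.3 -0.5  0.3] gap 1.000127148316989 0.0
```

To row units: 0.14 m / 0.75 = 0.1867, 0.1 m / 0.75 = 0.1333.

Emit:
run_rows(offsets=[[[0.004, 0.0053, 0.0667, 0, 1], [0.004, 0.0053, 0.1333, 0, 1], [0.004, 0.0053, 0.1867, 0, 1], [0.004, 0.0053, 0.1867, 0, 1], [0.004, 0.0053, 0.1867, 0, 1]]])

```text
t: 2.6
tcp_pos: [0.6328, 0.158, 0.1134]
tool_rot: [0.993, 0.114, -0.001, 0.0]
force: [-0.1, -0.4, -0.0]
finger_gap: 0.996
gripper_force: 0.0
```

```bash
python3 to.py .634 .161 .032 13.2
```

Run:
```python
from station import manip, workorder, snapshot
import cv2,numpy as np
a=[]
for n,(u,v) in dict(top=(189,145),scene=(342,225)).items():
    s=snapshot(n)["pixels"][max(v-80,0):v+80,u-100:u+100,::-1]; a.append(cv2.resize(s[:160],(400,320),interpolation=cv2.INTER_CUBIC))
cv2.imwrite("pics/a.png",np.hstack(a))
```

```text
t 2.6 pos [0.6328 0.158  0.1134] theta 13.1 d [ 0.0021 -0.0027  0.0814] turn -0.002 F [-0.1 -0.4 -0. ] gap 0.9958941607154846 0.0
```

View pics/a.png

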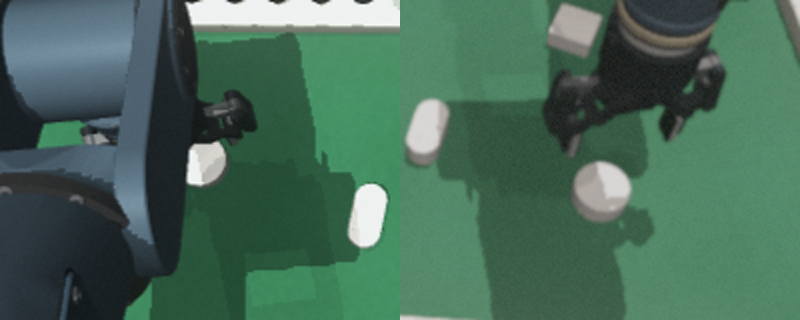

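The disc is between the fingers: at about (600,190) in the right half, with fingertips at (572,145) and (672,130). I'll descend and grip.

To row units: 0.081 m / 0.75 = 0.108, 0.075 m / 0.75 = 0.1.

Emit:
run_rows(offsets=[[[0.0027, -0.004, 0.0533, 0, 1], [0.0027, -0.004, 0.1, 0, 1], [0.0027, -0.004, 0.108, 0, 1], [0.0027, -0.004, 0.108, 0, 1], [0.0027, -0.004, 0.108, 0, 0], [0.0027, -0.004, 0.108, 0, 0], [0.0027, -0.004, 0.108, 0, 0], [0.0027, -0.004, 0.108, 0, 0], [0.0027, -0.004, 0.108, 0, 0], [0.0027, -0.004, 0.108, 0, 0], [0.0027, -0.004, 0.108, 0, 0], [0.0027, -0.004, 0.108, 0, 0]]], clamp_n=60)

```text
t: 3.9
tcp_pos: [0.6366, 0.1629, 0.0355]
tool_rot: [0.993, 0.115, 0.003, 0.0]
force: [-1.0, -1.0, 7.9]
finger_gap: 0.622
gripper_force: 61.4
```

```bash
python3 to.py .634 .161 .032 13.2
```

```text
t 3.9 pos [0.6366 0.1629 0.0355] theta 13.2 d [-0.003   0.0013  0.0035] turn -0.0 F [-1.  -1.   7.9] gap 0.6223858776230723 61.37788653373718
```

Emit:
run_rows(offsets=[[[0, 0, -0.04, 0, 0], [0, 0, -0.08, 0, 0], [0, 0, -0.08, 0, 0], [0, 0, -0.08, 0, 0]]])

```text
t: 4.3
tcp_pos: [0.6352, 0.1629, 0.0937]
tool_rot: [0.993, 0.115, 0.001, 0.0]
force: [-0.1, -0.5, -2.5]
finger_gap: 0.618
gripper_force: 63.7
```

Run:
```python
from station import manip, workorder, snapshot
from h import *
s=snapshot("scene");np.savez("pics/b.npz",**s)
cv2.imwrite("pics/b.png",cv2.resize(s["pixels"][150:270,270:430,::-1],(800,600),interpolation=cv2.INTER_CUBIC))
```

```text
(no output)
```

View pics/b.png

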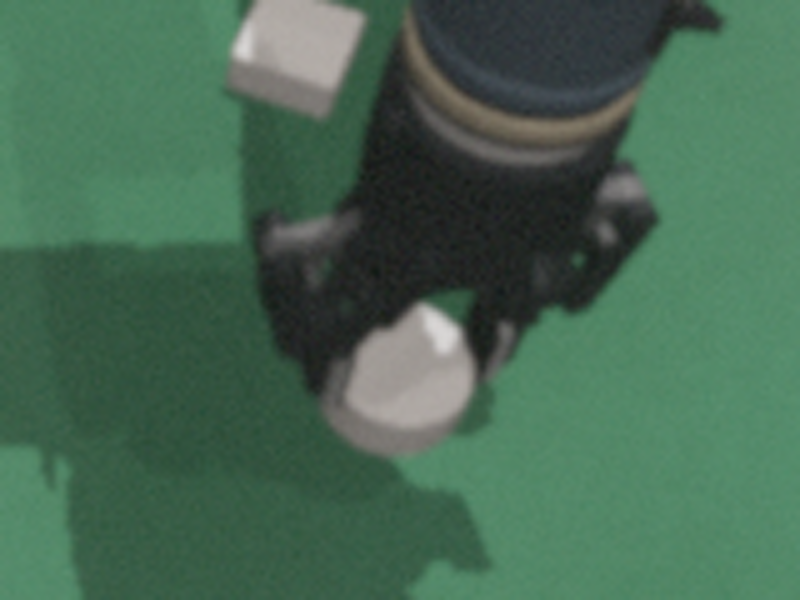

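The disc is held, with its top centred at about (412,370) in the crop. I'll measure its offset and tilt in the gripper.

Create held.py:
```python
import sys
from h import *
from station import manip, workorder, snapshot
from scipy.spatial.transform import Rotation as Ro
s=snapshot("scene");st=manip.sense();p=st["tcp_pos"];R=Ro.from_quat(st["tool_rot"]).as_matrix()
P=cloud(s); L=(P-p)@R; c=s["pixels"].astype(int); g=c.sum(2)/3
k=(abs(L[...,0])<.05)&(abs(L[...,1])<.05)&(L[...,2]>.0)&(L[...,2]<.05)&(g>110)&(c[...,1]-c[...,0]<15)
A=L[k]; print("n",len(A),"z pct",np.percentile(A[:,2],[2,10,30,50,70,90]).round(4))
z0=np.percentile(A[:,2],30); T=A[abs(A[:,2]-z0)<.004]
X=np.c_[T[:,:2],np.ones(len(T))]; co=np.linalg.lstsq(X,T[:,2],rcond=None)[0]
print("top: tilt",co[:2].round(3),"rect mm",rect(T[:,:2]),"all",rect(A[:,:2]))
```

```bash
python3 held.py; python3 to.py .638 -.249 .15 13.2
```

```text
n 550 z pct [0.0077 0.0084 0.0092 0.0099 0.0108 0.0209]
top: tilt [ 0.012 -0.008] rect mm (array([ 5.2, -4. ]), array([56. , 40.1]), 59.8) all (array([ 5.3, -4. ]), array([56. , 40.3]), 60.1)
t 4.4 pos [0.6336 0.1628 0.0915] theta 13.2 d [-0.0897  0.4019 -0.0584] turn -0.001 F [-0.4  0.7 -1.9] gap 0.6199188223605425 63.66273880004883
```

Add to held.py:
```python
from scipy.optimize import least_squares
h=cv2.convexHull((T[:,:2]*1000).astype(np.float32))[:,0]
print("extent x",np.percentile(T[:,0],[.5,99.5]).round(4),"y",np.percentile(T[:,1],[.5,99.5]).round(4))
for r in(27,28):
    q=least_squares(lambda c:np.hypot(*(h[h[:,0]>8]-c).T)-r,[0,0]).x; print("circle",r,q.round(1))
```

```bash
python3 held.py
```

```text
n 549 z pct [0.008  0.0088 0.0097 0.0104 0.0112 0.0216]
top: tilt [0.01 0.01] rect mm (array([ 4.1, -5.1]), array([57.2, 39.6]), 55.5) all (array([ 5.2, -3.8]), array([57. , 40.4]), 66.5)
extent x [-0.0211  0.0259] y [-0.027   0.0237]
circle 27 [-0.7 -0.7]
circle 28 [-1.9 -0.8]
```

To row units: 0.402 m / 0.75 = 0.536, -0.088 m / 0.75 = -0.1173.

Emit:
run_rows(offsets=[[[0, 0, -0.0533, 0, 0], [-0.1173, 0.536, -0.0773, 0, 0], [-0.1173, 0.536, -0.0773, 0, 0], [-0.1173, 0.536, -0.0773, 0, 0], [-0.1173, 0.536, -0.0773, 0, 0], [-0.1173, 0.536, -0.0773, 0, 0], [-0.1173, 0.536, -0.0773, 0, 0], [-0.1173, 0.536, -0.0773, 0, 0], [-0.1173, 0.536, -0.0773, 0, 0], [-0.1173, 0.536, -0.0773, 0, 0], [-0.1173, 0.536, -0.0773, 0, 0], [-0.1173, 0.536, -0.0773, 0, 0], [-0.1173, 0.536, -0.0773, 0, 0]]])

```text
t: 5.75
tcp_pos: [0.64, -0.2461, 0.1494]
tool_rot: [0.993, 0.116, -0.001, -0.001]
force: [-0.1, 0.5, -1.0]
finger_gap: 0.619
gripper_force: 63.9
```

```bash
python3 to.py .6395 -.249 .055 13.2; python3 held.py
```

```text
t 5.75 pos [ 0.64   -0.2461  0.1494] theta 13.3 d [-0.001   0.003   0.0944] turn 0.001 F [-0.1  0.5 -1. ] gap 0.6185869929753238 63.91567826271057
n 735 z pct [0.0088 0.0097 0.0104 0.011  0.0118 0.0207]
top: tilt [ 0.018 -0.002] rect mm (array([0.5, 1.3]), array([48.2, 55. ]), 71.9) all (array([0.5, 1.3]), array([48.2, 55. ]), 71.9)
extent x [-0.0276  0.0254] y [-0.0251  0.0247]
circle 27 [-0.5 -1.6]
circle 28 [-1.7 -1.6]
```

To row units: 0.098 m / 0.75 = 0.1307, 0.096 m / 0.75 = 0.128.

Emit:
run_rows(offsets=[[[-0.0013, 0.0027, 0.0533, 0, 0], [-0.0013, 0.0027, 0.1, 0, 0], [-0.0013, 0.0027, 0.1133, 0, 0], [-0.0013, 0.0027, 0.1227, 0, 0], [-0.0013, 0.0027, 0.128, 0, 0], [-0.0013, 0.0027, 0.1307, 0, 0], [-0.0013, 0.0027, 0.1307, 0, 0]]])

```text
t: 6.5
tcp_pos: [0.6407, -0.2511, 0.0535]
tool_rot: [0.993, 0.115, 0.001, 0.001]
force: [-0.6, -0.2, -1.8]
finger_gap: 0.617
gripper_force: 64.0
```

```bash
python3 to.py .6395 -.249 .0495 13.2
```

```text
t 6.5 pos [ 0.6407 -0.2511  0.0535] theta 13.2 d [-0.0007 -0.0023  0.004 ] turn -0.0 F [-0.6 -0.2 -1.8] gap 0.6169262122089847 63.98447513580322
```

To row units: 0.004 m / 0.75 = 0.0053, 0.003 m / 0.75 = 0.004.

Emit:
run_rows(offsets=[[[0, -0.0013, 0.0027, 0, 0], [0, -0.0013, 0.004, 0, 0], [0, -0.0013, 0.0053, 0, 0], [0, -0.0013, 0.0053, 0, 0]]])

```text
t: 6.9
tcp_pos: [0.6399, -0.2499, 0.0496]
tool_rot: [0.993, 0.115, 0.0, 0.0]
force: [-2.2, 1.4, 5.3]
finger_gap: 0.62
gripper_force: 64.7
```

```bash
python3 to.py .6395 -.249 .0495 13.2
```

```text
t 6.9 pos [ 0.6399 -0.2499  0.0496] theta 13.2 d [-0.0002 -0.001   0.0001] turn -0.001 F [-2.2  1.4  5.3] gap 0.6201738931522418 64.70123291015625
```

To row units: -0.1 m / 0.75 = -0.1333, -0.09 m / 0.75 = -0.12.

Emit:
run_rows(offsets=[[[0, 0, 0, 0, 0.75], [0, 0, 0, 0, 0.85], [0, 0, 0, 0, 1], [0, 0, 0, 0, 1], [0, 0, -0.0533, 0, 1], [0, 0, -0.12, 0, 1], [0, 0, -0.1333, 0, 1], [0, 0, -0.1333, 0, 1]]])

```text
t: 7.7
tcp_pos: [0.6414, -0.2507, 0.1515]
tool_rot: [0.993, 0.115, 0.003, 0.002]
force: [-0.8, 0.0, -0.6]
finger_gap: 0.998
gripper_force: 0.0
```

```bash
python3 to.py .419 .148 .15 -21
```

Run:
```python
from station import manip, workorder, snapshot
from h import *
s=snapshot("scene");P=cloud(s)
k,xy=near(s,(139,228),40,lambda g,c:(g>150)&(c[...,1]-c[...,0]<15),.038); A=P[k]
z=np.nanmedian(A[:,2]);print(k.sum(),"z",z,rect(A[abs(A[:,2]-z)<.004][:,:2]),np.nanpercentile(A[:,2],[5,50,95]).round(4))
cv2.imwrite("pics/c.png",cv2.resize(s["pixels"][150:290,70:250,::-1],(720,560),interpolation=cv2.INTER_CUBIC))
```

```text
t 7.7 pos [ 0.6414 -0.2507  0.1515] theta 13.2 d [-0.1257 -0.4389 -0.0011] turn 0.596 F [-0.8  0.  -0.6] gap 0.9978861890130447 0.0
476 z 0.03931927134786893 (array([ 640. , -248.1]), array([49. , 51.3]), 7.9) [0.0373 0.0393 0.0411]
```

View pics/c.png

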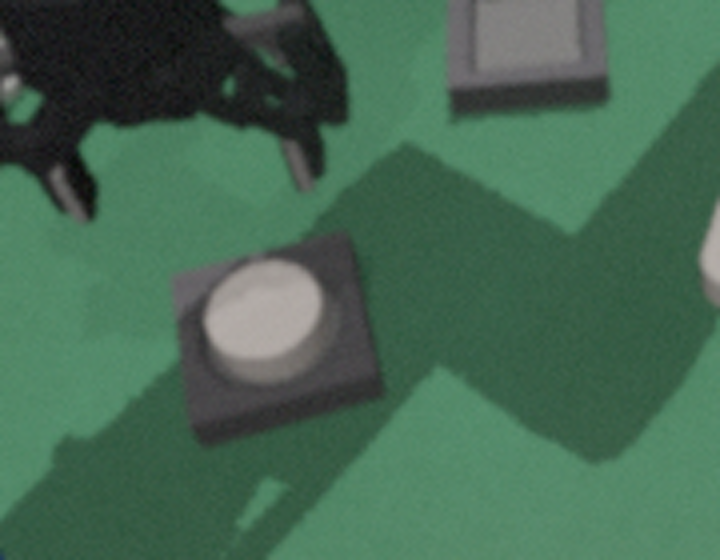

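The round blank lies flat in its die at about (265,315), with its top at 39 mm against 38 expected. Next is the square blank.

To row units: -0.439 m / 0.75 = -0.5853, -0.126 m / 0.75 = -0.168, 0.6 rad / 4 = 0.15.

Emit:
run_rows(offsets=[[[-0.168, -0.5853, 0, 0.15, 1], [-0.168, -0.5853, 0, 0.15, 1], [-0.168, -0.5853, 0, 0.15, 1], [-0.168, -0.5853, 0, 0.15, 1], [-0.168, -0.5853, 0, 0.15, 1], [-0.168, -0.5853, 0, 0.15, 1], [-0.168, -0.5853, 0, 0.15, 1], [-0.168, -0.5853, 0, 0.15, 1], [-0.168, -0.5853, 0, 0.15, 1], [-0.168, -0.5853, 0, 0.15, 1], [-0.168, -0.5853, 0, 0.15, 1], [-0.168, -0.5853, 0, 0.15, 1], [-0.168, -0.5853, 0, 0.15, 1], [-0.168, -0.5853, 0, 0.15, 1], [-0.168, -0.5853, 0.0533, 0.15, 1], [-0.168, -0.5853, 0.0533, 0.15, 1]]])

```text
t: 9.35
tcp_pos: [0.4152, 0.1477, 0.105]
tool_rot: [0.983, -0.185, -0.004, 0.001]
force: [-1.8, 0.8, 0.7]
finger_gap: 0.999
gripper_force: 0.0
```

```bash
python3 to.py .419 .148 .032 -21
```

```text
t 9.35 pos [0.4152 0.1477 0.105 ] theta -21.3 d [ 0.004  -0.0019  0.073 ] turn -0.006 F [-1.8  0.8  0.7] gap 0.9992209949265543 0.0
```

To row units: 0.073 m / 0.75 = 0.0973, 0.065 m / 0.75 = 0.0867, -0.005 rad / 4 = -0.0013.

Emit:
run_rows(offsets=[[[0.004, 0, 0.0533, -0.0013, 1], [0.004, 0, 0.0867, -0.0013, 1], [0.004, 0, 0.0973, -0.0013, 1], [0.004, 0, 0.0973, -0.0013, 1], [0.004, 0, 0.0973, -0.0013, 0], [0.004, 0, 0.0973, -0.0013, 0], [0.004, 0, 0.0973, -0.0013, 0], [0.004, 0, 0.0973, -0.0013, 0], [0.004, 0, 0.0973, -0.0013, 0], [0.004, 0, 0.0973, -0.0013, 0], [0.004, 0, 0.0973, -0.0013, 0], [0.004, 0, 0.0973, -0.0013, 0]]])

```text
t: 10.55
tcp_pos: [0.4206, 0.148, 0.037]
tool_rot: [0.983, -0.182, 0.001, -0.0]
force: [-0.6, -0.5, 8.0]
finger_gap: 0.565
gripper_force: 60.6
```

```bash
python3 to.py .419 .148 .032 -21
```

```text
t 10.55 pos [0.4206 0.148  0.037 ] theta -20.9 d [-0.0015  0.0005  0.005 ] turn 0.001 F [-0.6 -0.5  8. ] gap 0.5646213466260768 60.63069462776184
```

Emit:
run_rows(offsets=[[[0, 0, -0.04, 0, 0], [0, 0, -0.0933, 0, 0], [0, 0, -0.1467, 0, 0], [0, 0, -0.16, 0, 0], [0, 0, -0.16, 0, 0]]])

```text
t: 11.05
tcp_pos: [0.4207, 0.148, 0.1571]
tool_rot: [0.983, -0.181, 0.002, -0.001]
force: [0.3, -0.0, -2.2]
finger_gap: 0.559
gripper_force: 64.0
```

```bash
python3 to.py .432 -.1505 .15 9; python3 held.py
```

Run:
```python
from station import manip, workorder, snapshot
from h import *
s=snapshot("scene")
cv2.imwrite("pics/d.png",cv2.resize(s["pixels"][80:220,250:410,::-1],(640,560),interpolation=cv2.INTER_CUBIC))
```

```text
t 11.05 pos [0.4207 0.148  0.1571] theta -20.9 d [0.117  0.2749 0.0071] turn -0.522 F [ 0.3 -0.  -2.2] gap 0.5586285406827287 63.971943855285645
n 551 z pct [0.0084 0.0092 0.0101 0.0109 0.0125 0.0252]
top: tilt [ 0.014 -0.004] rect mm (array([ 0.6, -2.1]), array([52.6, 49.2]), 0.9) all (array([ 1. , -2.1]), array([53.5, 49.2]), 0.8)
extent x [-0.0247  0.0266] y [-0.0259  0.0224]
circle 27 [ 8.5 -0.9]
circle 28 [ 6.9 -0.8]
```

View pics/d.png

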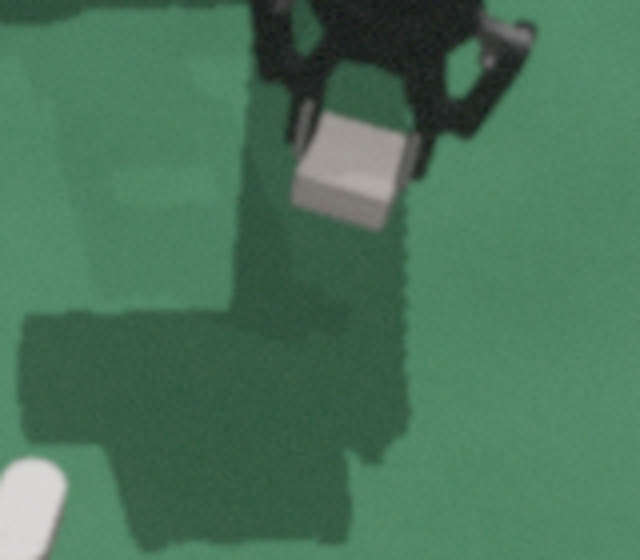

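The square blank is held level and centred between the pads (top at about (360,155) in the crop), and aligned with the tool. I'll carry it to the square die.

To row units: 0.275 m / 0.75 = 0.3667, 0.117 m / 0.75 = 0.156, -0.522 rad / 4 = -0.1305.

Emit:
run_rows(offsets=[[[0.156, 0.3667, 0, -0.1305, 0], [0.156, 0.3667, 0, -0.1305, 0], [0.156, 0.3667, 0, -0.1305, 0], [0.156, 0.3667, 0, -0.1305, 0], [0.156, 0.3667, 0, -0.1305, 0], [0.156, 0.3667, 0, -0.1305, 0], [0.156, 0.3667, 0, -0.1305, 0], [0.156, 0.3667, 0, -0.1305, 0], [0.156, 0.3667, 0, -0.1305, 0], [0.156, 0.3667, 0, -0.1305, 0], [0.156, 0.3667, 0.04, -0.1305, 0], [0.156, 0.3667, 0.04, -0.1305, 0]]])

```text
t: 12.35
tcp_pos: [0.4287, -0.148, 0.1229]
tool_rot: [0.997, 0.079, -0.003, -0.003]
force: [-0.4, 0.2, -1.4]
finger_gap: 0.559
gripper_force: 63.9
```

```bash
python3 to.py .432 -.1505 .0515 9; python3 held.py
```

```text
t 12.35 pos [ 0.4287 -0.148   0.1229] theta 9.1 d [0.0033 0.0034 0.0714] turn 0.002 F [-0.4  0.2 -1.4] gap 0.5585347168839828 63.91681909561157
n 539 z pct [0.0108 0.0117 0.0126 0.0133 0.0153 0.0286]
top: tilt [0.018 0.005] rect mm (array([-0.6, -0.9]), array([51.2, 52.9]), 86.3) all (array([-0.5, -1. ]), array([51.2, 53.1]), 87.0)
extent x [-0.0252  0.0253] y [-0.0254  0.0234]
circle 27 [ 8.9 -1.3]
circle 28 [ 6.9 -1.2]
```

To row units: 0.067 m / 0.75 = 0.0893, 0.055 m / 0.75 = 0.0733.

Emit:
run_rows(offsets=[[[0.004, 0.004, 0.0467, 0, 0], [0.004, 0.004, 0.0733, 0, 0], [0.004, 0.004, 0.084, 0, 0], [0.004, 0.004, 0.0893, 0, 0], [0.004, 0.004, 0.0893, 0, 0], [0.004, 0.004, 0.0893, 0, 0]]])

```text
t: 13.0
tcp_pos: [0.4349, -0.1534, 0.0592]
tool_rot: [0.997, 0.078, 0.001, 0.0]
force: [-0.4, -0.2, -2.8]
finger_gap: 0.56
gripper_force: 63.9
```

```bash
python3 to.py .432 -.1505 .051 9
```

```text
t 13.0 pos [ 0.4349 -0.1534  0.0592] theta 9.0 d [-0.0024 -0.0033  0.0082] turn 0.0 F [-0.4 -0.2 -2.8] gap 0.5597679792595911 63.905818462371826
```

To row units: 0.005 m / 0.75 = 0.0067, -0.002 m / 0.75 = -0.0027.

Emit:
run_rows(offsets=[[[-0.0027, -0.0027, 0, 0, 0], [-0.0027, -0.004, 0.004, 0, 0], [-0.0027, -0.004, 0.0067, 0, 0], [-0.0027, -0.004, 0.0067, 0, 0]]])

```text
t: 13.4
tcp_pos: [0.4318, -0.1506, 0.0532]
tool_rot: [0.997, 0.078, -0.0, -0.0]
force: [-0.4, -0.4, -1.1]
finger_gap: 0.56
gripper_force: 63.9
```

```bash
python3 to.py .432 -.1505 .051 9
```

```text
t 13.4 pos [ 0.4318 -0.1506  0.0532] theta 9.0 d [ 0.0002 -0.0001  0.0022] turn -0.0 F [-0.4 -0.4 -1.1] gap 0.5600571043329129 63.934292793273926
```

To row units: 0.003 m / 0.75 = 0.004, 0.002 m / 0.75 = 0.0027.

Emit:
run_rows(offsets=[[[0, 0, 0.0013, 0, 0], [0, 0, 0.0027, 0, 0], [0, 0, 0.004, 0, 0], [0, 0, 0.004, 0, 0]]])

```text
t: 13.8
tcp_pos: [0.4319, -0.1507, 0.051]
tool_rot: [0.997, 0.078, 0.0, 0.0]
force: [-1.5, 0.9, 7.2]
finger_gap: 0.56
gripper_force: 64.9
```

```bash
python3 to.py .432 -.1505 .051 9
```

```text
t 13.8 pos [ 0.4319 -0.1507  0.051 ] theta 9.0 d [ 0.0001 -0.0002  0.    ] turn -0.0 F [-1.5  0.9  7.2] gap 0.5596289392495029 64.91726875305176
```

Contact came at exactly the expected height, so I'll release, lift and look.

To row units: -0.15 m / 0.75 = -0.2, -0.13 m / 0.75 = -0.1733.

Emit:
run_rows(offsets=[[[0, 0, 0, 0, 0.7], [0, 0, 0, 0, 0.85], [0, 0, 0, 0, 1], [0, 0, 0, 0, 1], [0, 0, -0.0533, 0, 1], [0, 0, -0.12, 0, 1], [0, 0, -0.1733, 0, 1], [0, 0, -0.2, 0, 1], [0, 0, -0.2, 0, 1]]])

```text
t: 14.7
tcp_pos: [0.4335, -0.1516, 0.2031]
tool_rot: [0.997, 0.078, 0.003, 0.002]
force: [0.2, -0.0, -0.6]
finger_gap: 1.0
gripper_force: 0.0
```

Run:
```python
from station import manip, workorder, snapshot
from h import *
s=snapshot("scene");P=cloud(s)
for p in((139,228),(204,152)):
    k,xy=near(s,p,38,lambda g,c:(g>150)&(c[...,1]-c[...,0]<15),.038); A=P[k]
    z=np.nanmedian(A[:,2]);B=A[abs(A[:,2]-z)<.004]
    co=np.linalg.lstsq(np.c_[B[:,:2],np.ones(len(B))],B[:,2],rcond=None)[0][:2]
    print("z",z.round(4),rect(B[:,:2]),"tilt",co.round(3))
cv2.imwrite("pics/e.png",cv2.resize(s["pixels"][110:270,80:260,::-1],(630,560),interpolation=cv2.INTER_CUBIC))
```

```text
z 0.0393 (array([ 638.3, -249.6]), array([55. , 54.1]), 11.1) tilt [-0.001 -0.003]
z 0.0394 (array([ 432.6, -150. ]), array([49.1, 46.3]), 7.5) tilt [-0.001  0.002]
```

View pics/e.png

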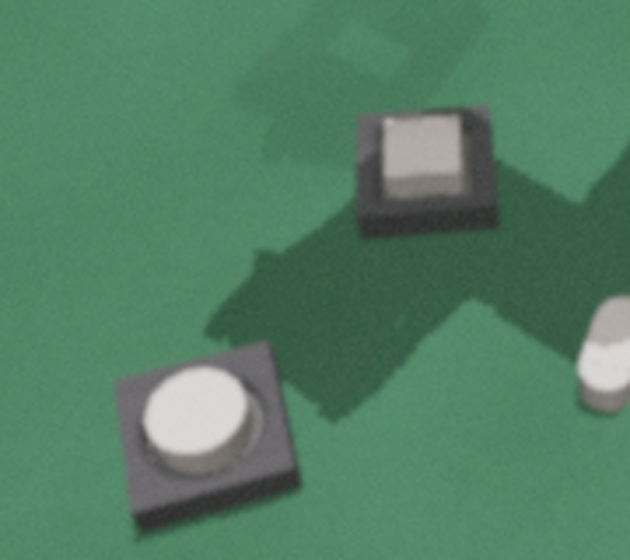

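Both blanks lie flat in their cavities: the round at about (197,410) and the square at about (422,150). Both tops are at 39 mm with no tilt.

```bash
python3 -c "
from station import manip, workorder, snapshot
print(workorder.sign_off())"
```

```text
the job is handed in; nothing more can be done
None
```

The round and square blanks are each lying flat on the floor of their matching die cavities, the gripper is clear of both, and the job was handed in at about 15 s of the 48 s allowed.

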